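# Lengthen the easel leg by one hole

### The job

Make the telescoping leg of the table easel one hole longer: press its sprung button down out of the hole it sits in, slide the leg outwards and let the button pop fully up into the very next hole, not a later one. Work gently, never pushing on the leg or its button with more than 15 N, and leave the jar, the stamp and the cutter beside it where they stand.

Things in the scene. Friction and masses are not known exactly. Their poses are not given: they have to be found in the camera images.
- outer_tube: Fixed 40 mm square aluminium tube, 200 mm long, lying level on wooden blocks on a 170 x 92 mm plywood board. Origin on the table (z = 0) straight below the button in its starting hole; x axis along the tube, the way the leg slides out and gets longer; z up. The tube spans x = -73 to +130 mm; its top is 60 to 61 mm above the table.
- start_hole (a point): Centre of the starting hole in the tube's top, 60 mm above the table. A narrow slot runs on from it along x to two more holes like it, each 19 mm square: the next one lies 37 to 65 mm along x (its place differs from leg to leg: find it by feel; any shorter gap in the top before it is no hole), the later one 34 mm beyond that one.
- leg (a joint): How far the inner tube (30 mm square steel) has slid out of the outer tube, m: 0 in the starting hole, growing as the leg gets longer, end stop at 0.105. Pushing it along between holes takes about 2 to 5 N.
- button (a joint): How far the sprung button is pressed down, m: 0 = fully up, locking the leg in a hole; 0.009 = bottomed. Its 16 mm square key is clear of the 19 mm hole from 0.0045 on. Between holes the tube's top wall holds it down at about 0.004; under a hole it springs up unless something holds it down. Spring 3.6 N when up, 7.7 N when bottomed.
- button_fin (a point): Top centre of the fin on the black button cap, 98 mm above the table when up; moves with button and leg; axes as outer_tube. The cap is a flat pad, 54 mm (along x) x 28 mm, with a cross fin in its middle: 10 mm thick (along x), 26 mm wide, 18 mm tall above the pad. Pad's upper face: 18 mm below this point, 22 mm long on each side of the fin. Press on the pad, push along x on the fin.
- leg_foot (a point): Centre of the outer end of the rubber foot (36 mm diameter) of the inner tube, 40 mm above the table, moves with the leg; 206 mm along x from the button.
- stamp_block_c (a point): Bystander: wooden stamp block with a round knob, 37 x 42 x 46 mm; point 20 mm above its underside. Loose.
- glaze_jar_cream_c (a point): Bystander: glaze jar with cream screw lid, 62 x 64 x 82 mm; point 20 mm above its underside. Loose.
- round_cutter_c (a point): Bystander: scalloped metal clay cutter, 48 x 53 x 22 mm; point 20 mm above its underside. Loose.

How it is judged:
On the way:
1. the button is pressed out of its hole and the leg slid at least 11 mm outwards (value of joint button above 0.003 m and value of joint leg above 0.011 m), for 0.1 s.
At the end, for the whole second after the job is handed in: The button stands fully up (within 1.5 mm) in the next hole: the leg has slid out 34.5 to 67.5 mm (the next hole lies 37 to 65 mm out) and is at rest (value of joint leg between 0.0345 and 0.0675 m and value of joint button below 0.0015 m and velocity of joint leg between -0.005 and 0.005 m/s); the robot touches nothing.
It fails at once if the robot pushes on the leg, its button or its tube with more than 15 N (contact force between any of the fingers, the arm and outer_tube above 15 N).
It fails at once if the leg is slid past the next hole (more than 69 mm out) (value of joint leg above 0.069 m).
It fails at once if the jar, stamp or cutter is shifted by more than 15 mm (distance of any of stamp_block_c, glaze_jar_cream_c, round_cutter_c from where it was at the start of the episode above 0.015 m).
It also fails if it takes over 45 s, if anything falls off the work surface, if the arm or the gripper's body presses on something with over 40 N, if the wrist force passes 120 N, or if a joint passes its speed limit or range.

### The arm

A 6-joint arm with a two-finger parallel gripper is mounted at the origin on the work surface; the furniture and walls round the work are solid. World frame = base frame: x ahead of the robot, y to its left, z up, the work surface at z = 0. Lengths are in m, angles in rad, forces in N, time in s.
With the tool pointing down it reaches from about 0.375 to 0.975 m from the base axis. Payload 3.8 kg.
Tool frame: the origin (TCP) lies at the very end of the fingers, on their centre line; the grasp point (between the pads) lies 19 mm behind it (bot.grip_depth is the distance from the TCP to the grasp point, in m); z points along the fingers, y is the direction in which the jaws open and shut (so a half turn about z gives the same grasp; the last joint's range is limited). The gripper opens to 85 mm and grips with 20 to 120 N. Pads are 22 mm wide; open, the fingers measure 114 mm over their backs; the gripper's body (76 mm by 85 mm) begins 54 mm behind the grasp point. The pads swing forward as they close: fully open they stand 13 mm farther back than shut.
Start: joints at [1.106, 0.264, 1.604, -0, 1.274, -0.037], TCP at [0.28, 0.614, 0.231] pointing down, gripper open.
Joint ranges: [-2.63, 2.63], [-0.94, 2.18], [0.31, 2.57], [-1.31, 4.45], [0, 2.66], [-2.55, 2.55]. Speed limits (rad/s): [2.57, 2.57, 3.14, 3.14, 3.14, 3.14].

### API

Orientations are given as a rotation vector (axis times angle).
In Python, from workcell import bot, cams, job gives the robot as it stands.
- The arm moves only by the tool apply_moves, never from a script. Its argument "targets" is a list of rows, each an object of numbers: "dx", "dy", "dz": the shift along the tool's x, y, z in units of 30 mm (1.0 is 30 mm); "wx", "wy", "wz": the turn, a rotation vector about the tool's x, y, z in units of 6 degrees (1.0 is 6 degrees); "jaw": the opening, from 0 (shut) to 1 (fully open). In form: [{"dx": .., "dy": .., "dz": .., "wx": .., "wy": .., "wz": .., "jaw": ..}, ...]. A call has 1 to 5 rows; each row shifts and turns the commanded pose from where the row before left it, along the tool's axes as they then stand; what a row does not reach is not made up. A row lasts 1/10 s, in which the tool goes at most 50 mm and 8.59 degrees, less where a joint would pass 70% of its speed; a pose out of reach is approached as far as the arm can. A call is refused whole if a number of a shift passes 1 or a number of a turn 1, either way. A call with a gripper value outside its range is refused whole. The fingers move at their own pace and stop on an object; "newtons" is the grip in N (left out, the last holds). Time passes only in rows, so rows that do not move let the fingers close. It gives the time, the measured TCP pose, the force and the opening at its end, in the units of the state.
- bot.read_state(): the state, without advancing time (a new reading comes with each control period).
- cams.read_camera(name): name is "scene" or "side" or "wrist"; returns a dict with "color" (384x512x3 uint8, red, green, blue), "range_z" (384x512 float32, m along the optical axis (not along the pixel's ray), 0 where there is no reading), "fx", "fy", "cx", "cy" (pixels), "dist_coeffs" ([k1, k2, p1, p2, k3] as OpenCV has them; the pictures are not rectified), "eye" and "rotation" of the camera in the world; the wrist camera has in their place "T_tool_cam" (4x4, takes a point from camera to tool coordinates, whose origin is the TCP and whose axes are the flange's). Camera axes: x right, y down, z forward; pixel columns grow to the right and rows downward; lengths in m; the calibration is good to about 2 mm. A picture is of the moment at which its call begins: read the wrist's pose just before it.
- job.finish_job(): hands the job in, once; it reports no verdict.
The state is a dict: "time": time; "q": joint angles; "joint_vel": joint speeds; "joint_torque": joint torques, N m; "tool_pos": TCP position; "tcp_rot": TCP orientation; "wrist_force": force on the tool from outside, world axes, zero at the start; "torque": the same for the moment, N m; "width": opening from 0.0 (shut) to 1.0 (fully open).
Only numpy, scipy, OpenCV 4.12 (cv2) and the standard library are available. Lean on these libraries where they do the work, as an engineer would, in place of code of your own. Each camera call takes 0.05 s, during which the arm holds its last target.

## Working session

There is one attempt and no reset: what is moved stays moved. The work goes in short steps, Python scripts to look and compute and a tool call to move; the robot and the scene stay as the last step left them, time stands still between calls to the robot, and variables do not carry over. Pictures are saved under pics/ and viewed, and the job is handed in when it is done.

Besides the shell and the picture viewer there is one more tool, called after "Request:" as name(argument=value, ...) on one line, values as JSON. apply_moves: Moves the arm, as the interface text tells. Its arguments: {"type":"object","properties":{"targets":{"type":"array"},"newtons":{"type":"number"}},"required":["targets"]}

```bash
ls; mkdir -p pics
cat > h.py <<'E'
import numpy as np, cv2
from workcell import bot,cams,job
from scipy.spatial.transform import Rotation as R
def snap(n,f):
    s=bot.read_state(); c=cams.read_camera(n); cv2.imwrite('pics/'+f+'.png',c['color'][:,:,::-1]); 
    np.savez('pics/'+f+'.npz',**{k:np.array(v) for k,v in c.items()},tp=s['tool_pos'],tr=s['tcp_rot']); return c
def load(f): return dict(np.load('pics/'+f+'.npz'))
def pose(c):
    if 'eye' in c: return np.array(c['rotation']),np.array(c['eye'])
    T=np.eye(4);T[:3,:3]=R.from_rotvec(c['tr']).as_matrix();T[:3,3]=c['tp'];M=T@c['T_tool_cam'];return M[:3,:3],M[:3,3]
def ray(c,uv):
    K=np.array([[c['fx'],0,c['cx']],[0,c['fy'],c['cy']],[0,0,1]],float)
    p=cv2.undistortPoints(np.array(uv,float).reshape(-1,1,2),K,np.array(c['dist_coeffs'],float)).reshape(-1,2)
    return np.c_[p,np.ones(len(p))]
def onz(c,uv,z):
    Rm,e=pose(c); d=ray(c,uv)@Rm.T; return e+d*((z-e[2])/d[:,2:3])
def depth(c,uv):
    Rm,e=pose(c); d=ray(c,uv); z=np.array([c['range_z'][int(round(v)),int(round(u))] for u,v in np.reshape(uv,(-1,2))]); return (d*z[:,None])@Rm.T+e
E
python3 - <<'E'
from h import *
s=bot.read_state(); print(s)
for n in ['scene','side','wrist']: snap(n,n+'0')
for n in ['scene0','side0']: c=load(n);print(c['eye'],c['rotation'],c['fx'])
E
```

```text
pics
{'time': 0.0, 'q': array([ 1.10611561e+00,  2.64749095e-01,  1.60539067e+00,  8.44917933e-06,
        1.27369018e+00, -3.69200174e-02]), 'joint_vel': array([ 4.83533141e-05, -6.13995304e-04, -2.53012260e-04, -1.87898272e-04,
        6.55568554e-04,  1.32068041e-03]), 'joint_torque': array([-1.03250924e-03, -5.15089095e+01, -3.67327666e+01, -2.37095774e-04,
        1.26278854e-02, -4.39969222e-05]), 'tool_pos': array([0.27969457, 0.61351693, 0.22995576]), 'tcp_rot': array([-0.6666977 , -3.06945752,  0.00340062]), 'wrist_force': array([ 0.42821291, -0.21897402, -0.17108557]), 'torque': array([0.00055054, 0.01760098, 0.01934938]), 'width': 0.994649600111425}
[ 0.2180154  -0.64425426  0.70546048] [-2.30630954  0.6393799  -0.27308849] 366.8187914673169
[ 0.47847621 -0.84196904  0.55556644] [-2.15457097  0.099263   -0.02735022] 456.9025020392406
```

```bash
sed -i "s/return np.array(c\['rotation'\]),/return R.from_rotvec(c['rotation']).as_matrix(),/" h.py
```

```text
(no output)
```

View pics/scene0.png

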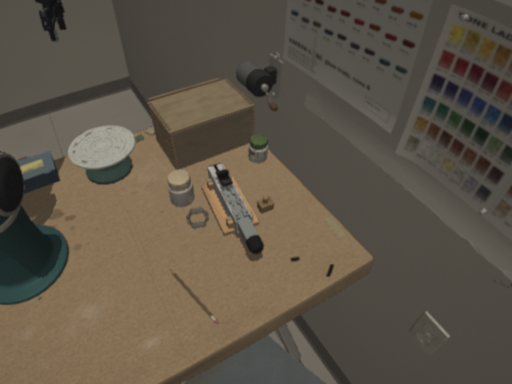

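View pics/side0.png

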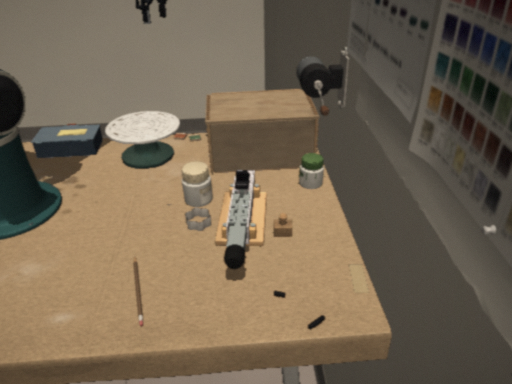

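View pics/wrist0.png

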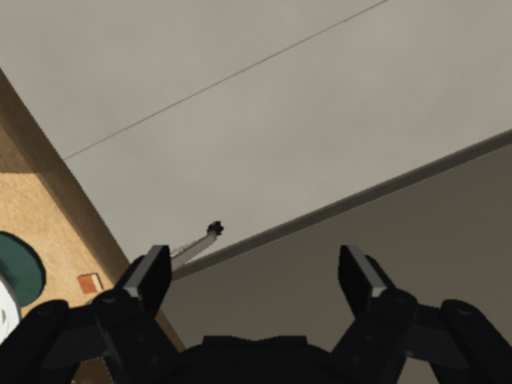

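Run:
```python
from h import *
for n,b,box in [('scene0',[(222,172),(254,243),(180,178),(265,204),(197,217)],(200,150,280,265)),('side0',[(242,176),(235,256),(196,170),(283,225),(198,218)],(170,150,300,270))]:
    c=load(n); print(n, np.round(depth(c,b),4))
    x0,y0,x1,y1=box
    im=c['color'][y0:y1,x0:x1,::-1]; cv2.imwrite(f'pics/{n}c.png',cv2.resize(im,None,fx=5,fy=5,interpolation=cv2.INTER_CUBIC))
```

```text
scene0 [[ 4.943e-01 -6.190e-02  9.740e-02]
 [ 4.678e-01 -2.541e-01  5.640e-02]
 [ 4.036e-01 -1.310e-02  8.140e-02]
 [ 5.648e-01 -1.487e-01  2.500e-02]
 [ 4.086e-01 -8.070e-02  1.000e-04]]
side0 [[ 0.4998 -0.0678  0.0916]
 [ 0.4768 -0.2628  0.055 ]
 [ 0.4067 -0.0152  0.081 ]
 [ 0.5717 -0.1481  0.0253]
 [ 0.4054 -0.0762  0.0025]]
```

View pics/side0c.png

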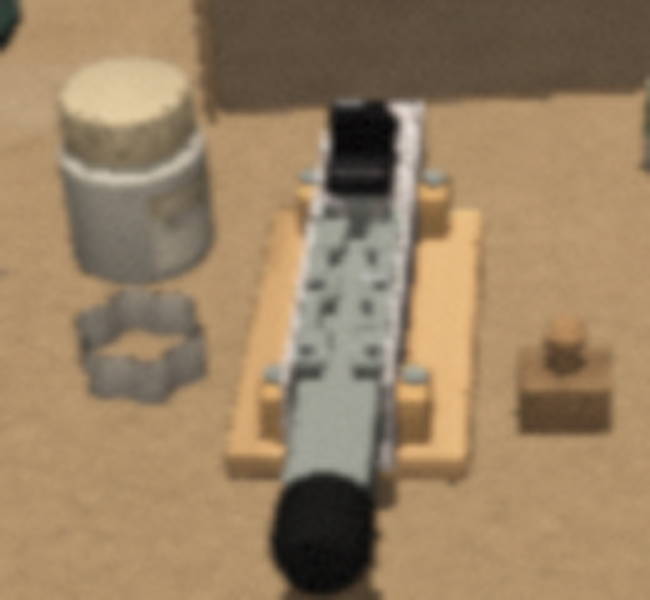

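View pics/scene0c.png

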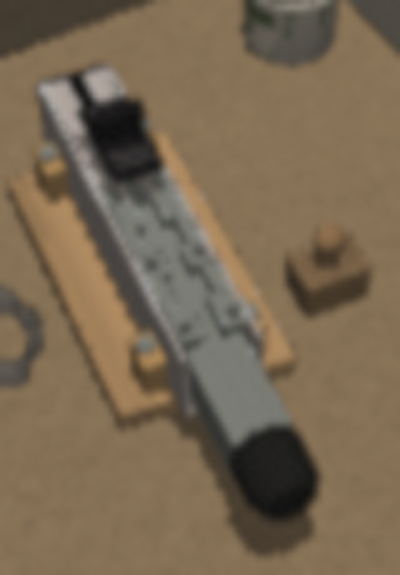

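Run:
```python
from h import *
for n,bx in [('scene0',[(205,92),(150,100),(190,160),(250,95),(160,130)]),('side0',[(260,98),(210,98),(215,160),(310,160),(142,128)])]:
    c=load(n); print(n,'box/wheel',np.round(depth(c,bx),3).tolist())
    v,u=np.mgrid[120:280,150:320]; uv=np.c_[u.ravel(),v.ravel()]
    P=depth(c,uv); col=c['color'][uv[:,1],uv[:,0]].astype(int)
    dark=(col.max(1)<60)
    near=(abs(P[:,0]-.49)<.09)
    b=dark&near&(P[:,2]>.07)&(P[:,1]>-.13)&(P[:,1]<.0)
    f=dark&near&(P[:,2]>.02)&(P[:,1]<-.22)
    B=P[b]; print('button',b.sum(),np.round([B.min(0),B.max(0),np.median(B,0)],4).tolist())
    t=B[B[:,2]>.092]; print(' top',len(t),np.round([t.min(0),t.max(0),t.mean(0)],4).tolist())
    F=P[f]; print('foot',f.sum(),np.round([F.min(0),F.max(0),np.median(F,0)],4).tolist())
    # tube top pts
    tt=(~dark)&(abs(P[:,2]-.0605)<.004)&near&(P[:,1]<-.08)&(P[:,1]>-.2)&(abs(P[:,0]-.485)<.04)
    T=P[tt]; m=T.mean(0); ctr=[]
    for y in np.arange(-.2,-.08,.01):
        s=T[abs(T[:,1]-y)<.005]
        if len(s)>5: ctr.append((y,(s[:,0].min()+s[:,0].max())/2,np.ptp(s[:,0]),s[:,2].mean()))
    ctr=np.array(ctr); print(np.round(ctr,4).tolist()); k=np.polyfit(ctr[:,0],ctr[:,1],1); print('slope',k,np.degrees(np.arctan(k[0])))
```

```text
scene0 box/wheel [[0.591, 0.222, 0.139], [0.443, 0.285, 0.127], [0.472, 0.093, 0.028], [0.719, 0.181, 0.11], [0.431, 0.19, 0.084]]
button 171 [[0.4823, -0.0896, 0.072], [0.5077, -0.0362, 0.1003], [0.4942, -0.0676, 0.0814]]
 top 36 [[0.4856, -0.0684, 0.092], [0.5066, -0.0566, 0.1003], [0.4958, -0.0637, 0.0967]]
foot 254 [[0.455, -0.2677, 0.0283], [0.4869, -0.2209, 0.0589], [0.4676, -0.2546, 0.052]]
[[-0.19, 0.4807, 0.0389, 0.0589], [-0.18, 0.4824, 0.0411, 0.0602], [-0.17, 0.4837, 0.0392, 0.0607], [-0.16, 0.4851, 0.0408, 0.0603], [-0.15, 0.4866, 0.0394, 0.0606], [-0.14, 0.4879, 0.0407, 0.0604], [-0.13, 0.4892, 0.0409, 0.0612], [-0.12, 0.4897, 0.0402, 0.0606], [-0.11, 0.4912, 0.0405, 0.0602], [-0.1, 0.4927, 0.0405, 0.0603], [-0.09, 0.4939, 0.0394, 0.0608]]
slope [0.12924606 0.50564149] 7.36442834988481
side0 box/wheel [[0.56, 0.217, 0.139], [0.438, 0.233, 0.139], [0.443, 0.094, 0.042], [0.652, 0.021, 0.069], [0.273, 0.18, 0.093]]
button 205 [[0.4866, -0.0904, 0.0742], [0.5118, -0.0601, 0.1006], [0.4996, -0.0677, 0.0826]]
 top 51 [[0.4881, -0.0687, 0.0922], [0.5118, -0.0601, 0.1006], [0.4999, -0.0651, 0.0964]]
foot 406 [[0.4595, -0.842, 0.0287], [0.4931, -0.2316, 0.5556], [0.4761, -0.2608, 0.0523]]
[[-0.19, 0.4844, 0.0378, 0.0608], [-0.18, 0.4857, 0.04, 0.0615], [-0.17, 0.4863, 0.0405, 0.0623], [-0.16, 0.4876, 0.0388, 0.062], [-0.15, 0.4898, 0.0393, 0.0621], [-0.14, 0.4902, 0.0396, 0.0622], [-0.13, 0.4917, 0.0383, 0.0623], [-0.12, 0.4931, 0.0406, 0.062], [-0.11, 0.4947, 0.0391, 0.0617], [-0.1, 0.4949, 0.0392, 0.0621], [-0.09, 0.4976, 0.0396, 0.0622]]
slope [0.12808291 0.50846255] 7.298869875956679
```

Request:
apply_moves(targets=[{"dx": -0.93, "dy": -0.995, "jaw": 0}, {"dx": -0.93, "dy": -0.995, "jaw": 0}, {"dx": -0.93, "dy": -0.995, "jaw": 0}, {"dx": -0.93, "dy": -0.995, "jaw": 0}, {"dx": -0.93, "dy": -0.995, "jaw": 0}])

```text
invalid input at $.targets[0]: expected keys dx, dy, dz, wx, wy, wz, jaw
```

Request:
apply_moves(targets=[{"dx": -0.93, "dy": -0.995, "dz": 0, "wx": 0, "wy": 0, "wz": 0, "jaw": 0}, {"dx": -0.93, "dy": -0.995, "dz": 0, "wx": 0, "wy": 0, "wz": 0, "jaw": 0}, {"dx": -0.93, "dy": -0.995, "dz": 0, "wx": 0, "wy": 0, "wz": 0, "jaw": 0}, {"dx": -0.93, "dy": -0.995, "dz": 0, "wx": 0, "wy": 0, "wz": 0, "jaw": 0}, {"dx": -0.93, "dy": -0.995, "dz": 0, "wx": 0, "wy": 0, "wz": 0, "jaw": 0}], newtons=20)

```text
time: 0.65
tool_pos: [0.3451, 0.4188, 0.2309]
tcp_rot: [-0.666, -3.07, 0.001]
wrist_force: [1.1, -0.4, 0.5]
width: 0.145
```

Request:
apply_moves(targets=[{"dx": -0.93, "dy": -0.995, "dz": 0, "wx": 0, "wy": 0, "wz": 0, "jaw": 0}, {"dx": -0.93, "dy": -0.995, "dz": 0, "wx": 0, "wy": 0, "wz": 0, "jaw": 0}, {"dx": -0.93, "dy": -0.995, "dz": 0, "wx": 0, "wy": 0, "wz": 0, "jaw": 0}, {"dx": -0.93, "dy": -0.995, "dz": 0, "wx": 0, "wy": 0, "wz": 0, "jaw": 0}, {"dx": -0.93, "dy": -0.995, "dz": 0, "wx": 0, "wy": 0, "wz": 0, "jaw": 0}])

```text
time: 1.15
tool_pos: [0.4101, 0.2252, 0.2311]
tcp_rot: [0.666, 3.07, -0.0]
wrist_force: [0.5, 0.3, 0.1]
width: -0.001
```

Request:
apply_moves(targets=[{"dx": -0.93, "dy": -0.995, "dz": 0, "wx": 0, "wy": 0, "wz": 1, "jaw": 0}, {"dx": -0.83, "dy": -1, "dz": 0, "wx": 0, "wy": 0, "wz": 1, "jaw": 0}, {"dx": -0.71, "dy": -1, "dz": 0, "wx": 0, "wy": 0, "wz": 1, "jaw": 0}, {"dx": -0.6, "dy": -1, "dz": 0, "wx": 0, "wy": 0, "wz": 1, "jaw": 0}, {"dx": -0.5, "dy": -1, "dz": 0, "wx": 0, "wy": 0, "wz": 1, "jaw": 0}])

```text
time: 1.65
tool_pos: [0.4088, 0.0458, 0.2311]
tcp_rot: [1.446, 2.789, -0.0]
wrist_force: [-0.1, -0.1, -0.1]
width: 0.003
```

```bash
cat >> h.py <<'E'
def togo(x,y,z,ang=82.65):
    s=bot.read_state(); Rm=R.from_rotvec(s['tcp_rot']).as_matrix(); d=(np.array([x,y,z])-s['tool_pos'])@Rm/.03
    a=np.degrees(np.arctan2(Rm[1,0],Rm[0,0])); print('t',s['time'],s['tool_pos'].round(4),'x-axis deg',a,'tool units',d.round(3),'wz',(a-ang)/6, 'tilt',Rm[:,2].round(4))
E
python3 -c "
from h import *
togo(.501,-.045,.2)"
```

```text
t 1.65 [0.4088 0.0458 0.2311] x-axis deg 125.20515204784894 tool units [-4.243  0.766  1.038] wz 7.092525341308156 tilt [-1.e-04 -3.e-04 -1.e+00]
```

Request:
apply_moves(targets=[{"dx": -0.9, "dy": 0.1, "dz": 0, "wx": 0, "wy": 0, "wz": 1, "jaw": 0}, {"dx": -0.9, "dy": 0.2, "dz": 0, "wx": 0, "wy": 0, "wz": 1, "jaw": 0}, {"dx": -0.9, "dy": 0.3, "dz": 0, "wx": 0, "wy": 0, "wz": 1, "jaw": 0}, {"dx": -0.5, "dy": 0.4, "dz": 0, "wx": 0, "wy": 0, "wz": 1, "jaw": 0}, {"dx": -0.2, "dy": 0.5, "dz": 0, "wx": 0, "wy": 0, "wz": 1, "jaw": 0}])

```text
time: 2.15
tool_pos: [0.4969, -0.0295, 0.231]
tcp_rot: [-2.119, -2.319, 0.001]
wrist_force: [-0.9, 1.2, -0.7]
width: -0.0
```

```bash
python3 -c "
from h import *
togo(.501,-.045,.2)"
```

```text
t 2.15 [ 0.4969 -0.0295  0.231 ] x-axis deg 95.13862805488195 tool units [-0.526  0.092  1.032] wz 2.0814380091469906 tilt [-6.e-04 -3.e-04 -1.e+00]
```

Finish the turn and look with the wrist camera.

Request:
apply_moves(targets=[{"dx": -0.26, "dy": 0.05, "dz": 0, "wx": 0, "wy": 0, "wz": 1, "jaw": 0}, {"dx": -0.26, "dy": 0.1, "dz": 0, "wx": 0, "wy": 0, "wz": 1, "jaw": 0}, {"dx": 0, "dy": 0, "dz": 0, "wx": 0, "wy": 0, "wz": 0.08, "jaw": 0}])

```text
time: 2.45
tool_pos: [0.5017, -0.0442, 0.2309]
tcp_rot: [-2.354, -2.08, 0.001]
wrist_force: [-0.5, 0.2, -0.5]
width: -0.0
```

```bash
python3 -c "
from h import *
togo(.501,-.045,.2)
c=snap('wrist','w1');print(c['T_tool_cam'])"
```

```text
t 2.45 [ 0.5017 -0.0442  0.2309] x-axis deg 82.91593828396726 tool units [-0.028 -0.02   1.029] wz 0.04432304732787647 tilt [-7.e-04 -2.e-04 -1.e+00]
[[ 1.47596782e-03 -9.52574550e-01 -3.04301740e-01  7.83359664e-02]
 [ 9.99998826e-01  1.28044431e-03  8.42083326e-04 -4.20686241e-04]
 [-4.12505713e-04 -3.04302625e-01  9.52575321e-01 -1.42751679e-01]
 [ 0.00000000e+00  0.00000000e+00  0.00000000e+00  1.00000000e+00]]
```

View pics/w1.png

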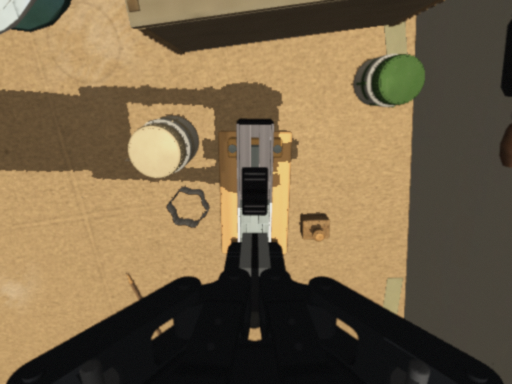

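```bash
python3 -c "
from h import *
c=load('w1');im=c['color'][140:260,200:310,::-1]
cv2.imwrite('pics/w1c.png',cv2.resize(im,None,fx=5,fy=5,interpolation=cv2.INTER_CUBIC))
v,u=np.mgrid[155:225,225:290];uv=np.c_[u.ravel(),v.ravel()];P=depth(c,uv);col=c['color'][uv[:,1],uv[:,0]].astype(int)
B=P[(P[:,2]>.07)&(P[:,2]<.11)]
d=np.array([-.128,-.9918]);n=np.array([d[1],-d[0]]);n=-n
s=B[:,:2]@d; l=B[:,:2]@np.array([.9918,-.128])
for nm,m in (('all',B[:,2]>.07),('top',B[:,2]>.092)):
  print(nm,m.sum(),'along',s[m].min(),s[m].max(),'lat',l[m].min(),l[m].max(),'z',np.median(B[m,2]))
t=np.array([.5017,-.0442]);print('tcp along/lat',t@d,t@[.9918,-.128])
T=P[(abs(P[:,2]-.061)<.003)];l=T[:,:2]@np.array([.9918,-.128]);print('tube lat',np.percentile(l,[1,99]))
"
```

```text
all 1261 along -0.03123472379980029 0.022794373390225983 lat 0.4895732182010987 0.5170389315661839 z 0.08042005917836742
top 248 along -0.009377932628493416 0.0004635397453799445 lat 0.4904338125060886 0.5159584706668874 z 0.09751498703339509
tcp along/lat -0.020380039999999995 0.5032436600000001
tube lat [0.48328218 0.52282788]
```

View pics/w1c.png

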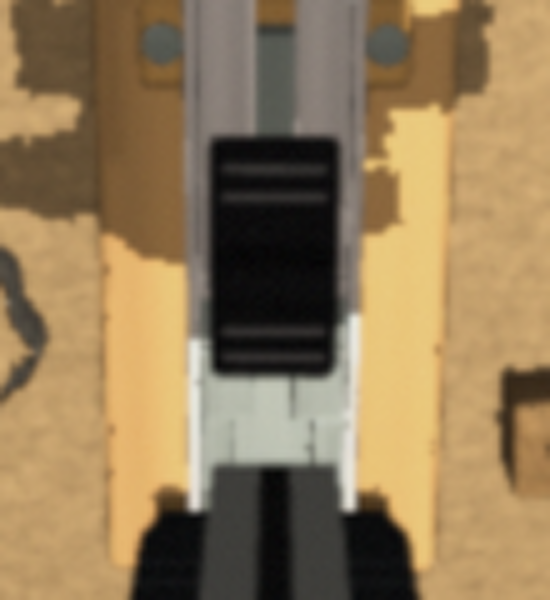

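Request:
apply_moves(targets=[{"dx": 0.07, "dy": 0, "dz": 0.9, "wx": 0, "wy": 0, "wz": 0.04, "jaw": 0}, {"dx": 0, "dy": 0, "dz": 0.9, "wx": 0, "wy": 0, "wz": 0, "jaw": 0}, {"dx": 0, "dy": 0, "dz": 0.9, "wx": 0, "wy": 0, "wz": 0, "jaw": 0}, {"dx": 0, "dy": 0, "dz": 0.7, "wx": 0, "wy": 0, "wz": 0, "jaw": 0}, {"dx": 0, "dy": 0, "dz": 0.5, "wx": 0, "wy": 0, "wz": 0, "jaw": 0}])

```text
time: 3.0
tool_pos: [0.5004, -0.0408, 0.1124]
tcp_rot: [-2.353, -2.079, 0.002]
wrist_force: [-0.3, -0.2, 0.5]
width: 0.003
```

```bash
python3 -c "
from h import *
d=np.array([-.128,-.9918]);t=bot.read_state()['tool_pos'][:2];print('tcp along/lat',t@d,t@[.9918,-.128])
togo(.501,-.045,.09);snap('wrist','w2');snap('side','s2')
print(bot.read_state()['wrist_force'])
im=load('s2')['color'][130:230,190:300,::-1]
cv2.imwrite('pics/s2c.png',cv2.resize(im,None,fx=5,fy=5,interpolation=cv2.INTER_CUBIC))"
```

```text
tcp along/lat -0.023578894217586084 0.5015497588685066
t 3.0 [ 0.5004 -0.0408  0.1124] x-axis deg 82.92752131157141 tool units [-0.136  0.038  0.747] wz 0.04625355192856754 tilt [-2.5e-03  6.0e-04 -1.0e+00]
[ 0.81991508  1.0569141  -0.20870331]
```

View pics/w2.png

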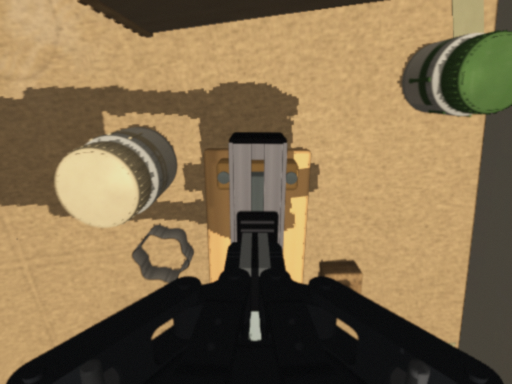

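View pics/s2c.png

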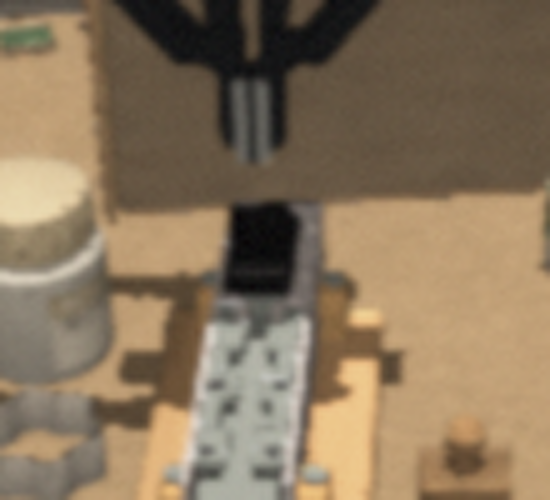

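Request:
apply_moves(targets=[{"dx": -0.02, "dy": 0.05, "dz": 0.4, "wx": 0, "wy": 0, "wz": 0.04, "jaw": 0}, {"dx": 0, "dy": 0, "dz": 0.3, "wx": 0, "wy": 0, "wz": 0, "jaw": 0}, {"dx": 0, "dy": 0, "dz": 0.1, "wx": 0, "wy": 0, "wz": 0, "jaw": 0}, {"dx": 0, "dy": 0, "dz": 0, "wx": 0, "wy": 0, "wz": 0, "jaw": 0}])

```text
time: 3.5
tool_pos: [0.503, -0.0422, 0.0899]
tcp_rot: [-2.361, -2.072, 0.001]
wrist_force: [0.2, -0.1, 0.5]
width: -0.005
```

```bash
cat >> h.py <<'E'
def st():
    s=bot.read_state();D=np.array([-.128,-.9918]);L=np.array([.9918,.0-.128]);f=s['wrist_force'];t=s['tool_pos']
    print('t %.2f along %.4f lat %.4f z %.4f | F along %.1f lat %.1f z %.1f'%(s['time'],t[:2]@D,t[:2]@L,t[2],f[:2]@D,f[:2]@L,f[2]), 'tau',s['torque'].round(2))
E
python3 -c "
from h import *
st()"
```

```text
t 3.50 along -0.0225 lat 0.5043 z 0.0899 | F along 0.1 lat 0.2 z 0.5 tau [ 0.01 -0.03 -0.  ]
```

Request:
apply_moves(targets=[{"dx": 0, "dy": -0.02, "dz": 0.2, "wx": 0, "wy": 0, "wz": 0, "jaw": 0}, {"dx": 0, "dy": 0, "dz": 0.06, "wx": 0, "wy": 0, "wz": 0, "jaw": 0}, {"dx": 0, "dy": 0, "dz": 0.06, "wx": 0, "wy": 0, "wz": 0, "jaw": 0}, {"dx": 0, "dy": 0, "dz": 0, "wx": 0, "wy": 0, "wz": 0, "jaw": 0}])

```text
time: 3.9
tool_pos: [0.5026, -0.0422, 0.0805]
tcp_rot: [-2.361, -2.072, 0.0]
wrist_force: [0.0, -0.5, -0.2]
width: -0.005
```

```bash
python3 -c "
from h import *
st()"
```

```text
t 3.90 along -0.0225 lat 0.5039 z 0.0805 | F along 0.5 lat 0.1 z -0.2 tau [-0.04  0.01  0.03]
```

Request:
apply_moves(targets=[{"dx": 0, "dy": 0, "dz": 0.05, "wx": 0, "wy": 0, "wz": 0, "jaw": 0}, {"dx": 0, "dy": 0, "dz": 0.05, "wx": 0, "wy": 0, "wz": 0, "jaw": 0}, {"dx": 0, "dy": 0, "dz": 0, "wx": 0, "wy": 0, "wz": 0, "jaw": 0}])

```text
time: 4.2
tool_pos: [0.503, -0.0422, 0.078]
tcp_rot: [2.361, 2.072, 0.0]
wrist_force: [-1.5, 0.4, 3.7]
width: -0.002
```

```bash
python3 -c "
from h import *
st()"
```

```text
t 4.20 along -0.0225 lat 0.5043 z 0.0780 | F along -0.2 lat -1.5 z 3.7 tau [0.06 0.28 0.08]
```

Request:
apply_moves(targets=[{"dx": 0, "dy": 0, "dz": 0.05, "wx": 0, "wy": 0, "wz": 0, "jaw": 0}, {"dx": 0, "dy": 0, "dz": 0.05, "wx": 0, "wy": 0, "wz": 0, "jaw": 0}, {"dx": 0, "dy": 0, "dz": 0.05, "wx": 0, "wy": 0, "wz": 0, "jaw": 0}, {"dx": 0, "dy": 0, "dz": 0, "wx": 0, "wy": 0, "wz": 0, "jaw": 0}])

```text
time: 4.6
tool_pos: [0.503, -0.0422, 0.0734]
tcp_rot: [2.361, 2.072, 0.001]
wrist_force: [-1.7, -0.2, 5.8]
width: -0.002
```

```bash
python3 -c "
from h import *
st()"
```

```text
t 4.60 along -0.0225 lat 0.5043 z 0.0734 | F along 0.4 lat -1.7 z 5.8 tau [0.08 0.29 0.02]
```

Request:
apply_moves(targets=[{"dx": -0.05, "dy": 0, "dz": 0, "wx": 0, "wy": 0, "wz": 0, "jaw": 0}, {"dx": -0.05, "dy": 0, "dz": 0, "wx": 0, "wy": 0, "wz": 0, "jaw": 0}, {"dx": -0.05, "dy": 0, "dz": 0, "wx": 0, "wy": 0, "wz": 0, "jaw": 0}, {"dx": 0, "dy": 0, "dz": 0, "wx": 0, "wy": 0, "wz": 0, "jaw": 0}])

```text
time: 5.0
tool_pos: [0.5024, -0.0466, 0.0735]
tcp_rot: [2.361, 2.072, 0.001]
wrist_force: [-1.5, 0.4, 5.8]
width: 0.001
```

```bash
python3 -c "
from h import *
st()"
```

```text
t 5.00 along -0.0181 lat 0.5043 z 0.0735 | F along -0.2 lat -1.5 z 5.8 tau [0.09 0.35 0.03]
```

Request:
apply_moves(targets=[{"dx": -0.05, "dy": 0, "dz": 0, "wx": 0, "wy": 0, "wz": 0, "jaw": 0}, {"dx": -0.05, "dy": 0, "dz": 0, "wx": 0, "wy": 0, "wz": 0, "jaw": 0}, {"dx": -0.05, "dy": 0, "dz": 0, "wx": 0, "wy": 0, "wz": 0, "jaw": 0}])

```text
time: 5.3
tool_pos: [0.5019, -0.0509, 0.0736]
tcp_rot: [2.362, 2.072, 0.001]
wrist_force: [-1.0, 1.5, 5.9]
width: 0.0
```

```bash
python3 -c "
from h import *
st();snap('side','s3')
im=load('s3')['color'][130:230,190:300,::-1]
cv2.imwrite('pics/s3c.png',cv2.resize(im,None,fx=5,fy=5,interpolation=cv2.INTER_CUBIC))"
```

```text
t 5.30 along -0.0138 lat 0.5043 z 0.0736 | F along -1.3 lat -1.2 z 5.9 tau [ 0.24  0.31 -0.01]
```

View pics/s3c.png

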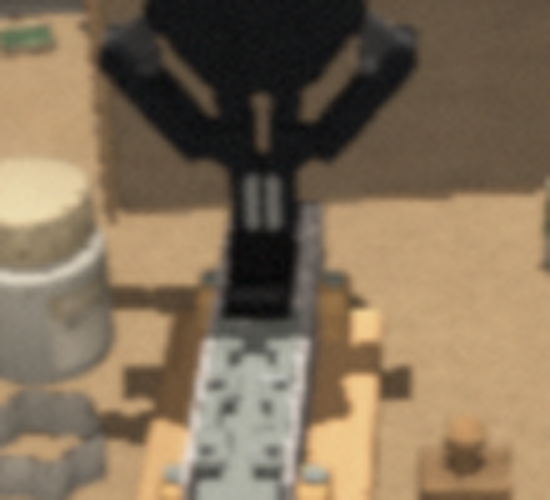

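Request:
apply_moves(targets=[{"dx": -0.08, "dy": 0, "dz": 0, "wx": 0, "wy": 0, "wz": 0, "jaw": 0}, {"dx": -0.08, "dy": 0, "dz": 0, "wx": 0, "wy": 0, "wz": 0, "jaw": 0}, {"dx": -0.08, "dy": 0, "dz": 0, "wx": 0, "wy": 0, "wz": 0, "jaw": 0}, {"dx": -0.08, "dy": 0, "dz": 0, "wx": 0, "wy": 0, "wz": 0, "jaw": 0}])

```text
time: 5.75
tool_pos: [0.5007, -0.0605, 0.0736]
tcp_rot: [2.362, 2.072, 0.001]
wrist_force: [-1.6, 1.1, 6.2]
width: 0.003
```

```bash
cat >> h.py <<'E'
def foot(f):
    o=[]
    for n in ('side0',f):
        c=load(n);P=[]
        v,u=np.mgrid[220:310,205:270];uv=np.c_[u.ravel(),v.ravel()];col=c['color'][uv[:,1],uv[:,0]].astype(int)
        m=col.max(1)<45; lab=uv[m]; k,l,stt,ce=cv2.connectedComponentsWithStats(m.reshape(u.shape).astype(np.uint8))
        i=1+np.argmax(stt[1:,4]); px=[stt[i,0]+205+stt[i,2]/2-.5, stt[i,1]+220+stt[i,3]-1]
        p=onz(c,ce[i]+[205,220],.045)[0]; o.append(p[:2]@np.array([-.128,-.9918])); 
    print('leg by foot %.4f'%(o[1]-o[0]))
E
python3 -c "
from h import *
foot('s3')
st();snap('side','s4');foot('s4')"
```

```text
leg by foot 0.0086
t 5.75 along -0.0041 lat 0.5043 z 0.0736 | F along -0.8 lat -1.8 z 6.2 tau [0.25 0.23 0.03]
leg by foot 0.0178
```

Request:
apply_moves(targets=[{"dx": -0.08, "dy": 0, "dz": 0, "wx": 0, "wy": 0, "wz": 0, "jaw": 0}, {"dx": -0.05, "dy": 0, "dz": 0, "wx": 0, "wy": 0, "wz": 0, "jaw": 0}, {"dx": 0, "dy": 0, "dz": -0.1, "wx": 0, "wy": 0, "wz": 0, "jaw": 0}, {"dx": 0, "dy": 0, "dz": 0, "wx": 0, "wy": 0, "wz": 0, "jaw": 0}])

```text
time: 6.2
tool_pos: [0.5001, -0.0646, 0.0762]
tcp_rot: [2.361, 2.072, 0.001]
wrist_force: [0.3, 0.4, 0.4]
width: -0.0
```

```bash
python3 -c "
from h import *
st();snap('side','s5');foot('s5')"
```

```text
t 6.20 along 0.0001 lat 0.5043 z 0.0762 | F along -0.5 lat 0.3 z 0.4 tau [ 0.    0.03 -0.03]
leg by foot 0.0220
```

Request:
apply_moves(targets=[{"dx": 0, "dy": 0, "dz": -0.22, "wx": 0, "wy": 0, "wz": 0, "jaw": 0}, {"dx": -0.06, "dy": 0, "dz": 0, "wx": 0, "wy": 0, "wz": 0, "jaw": 0}, {"dx": -0.06, "dy": 0, "dz": 0, "wx": 0, "wy": 0, "wz": 0, "jaw": 0}, {"dx": -0.06, "dy": 0, "dz": 0, "wx": 0, "wy": 0, "wz": 0, "jaw": 0}])

```text
time: 6.65
tool_pos: [0.4994, -0.0695, 0.083]
tcp_rot: [-2.362, -2.071, -0.002]
wrist_force: [1.0, 3.2, 2.6]
width: -0.002
```

```bash
python3 -c "
from h import *
st();snap('side','s6');foot('s6')"
```

```text
t 6.65 along 0.0050 lat 0.5042 z 0.0830 | F along -3.3 lat 0.6 z 2.6 tau [ 0.53 -0.03 -0.01]
leg by foot 0.0240
```

Request:
apply_moves(targets=[{"dx": -0.06, "dy": 0, "dz": 0, "wx": 0, "wy": 0, "wz": 0, "jaw": 0}, {"dx": -0.06, "dy": 0, "dz": 0, "wx": 0, "wy": 0, "wz": 0, "jaw": 0}])

```text
time: 6.9
tool_pos: [0.4989, -0.0734, 0.083]
tcp_rot: [2.361, 2.072, 0.001]
wrist_force: [0.8, 2.5, 1.4]
width: -0.002
```

```bash
python3 -c "
from h import *
st()"
```

```text
t 6.90 along 0.0090 lat 0.5042 z 0.0830 | F along -2.6 lat 0.5 z 1.4 tau [ 0.42 -0.1   0.07]
```

Request:
apply_moves(targets=[{"dx": -0.04, "dy": 0, "dz": 0, "wx": 0, "wy": 0, "wz": 0, "jaw": 0}, {"dx": -0.04, "dy": 0, "dz": 0, "wx": 0, "wy": 0, "wz": 0, "jaw": 0}])

```text
time: 7.1
tool_pos: [0.4985, -0.0759, 0.0829]
tcp_rot: [2.361, 2.072, 0.001]
wrist_force: [0.2, 2.7, 2.1]
width: 0.002
```

Request:
apply_moves(targets=[{"dx": -0.04, "dy": 0, "dz": 0, "wx": 0, "wy": 0, "wz": 0, "jaw": 0}, {"dx": -0.04, "dy": 0, "dz": 0, "wx": 0, "wy": 0, "wz": 0, "jaw": 0}])

```text
time: 7.3
tool_pos: [0.4982, -0.0783, 0.0829]
tcp_rot: [2.361, 2.072, 0.0]
wrist_force: [1.6, 2.7, 2.2]
width: -0.003
```

Request:
apply_moves(targets=[{"dx": -0.04, "dy": 0, "dz": 0, "wx": 0, "wy": 0, "wz": 0, "jaw": 0}, {"dx": -0.04, "dy": 0, "dz": 0, "wx": 0, "wy": 0, "wz": 0, "jaw": 0}])

```text
time: 7.5
tool_pos: [0.4978, -0.0807, 0.0828]
tcp_rot: [2.361, 2.072, 0.0]
wrist_force: [1.9, 3.6, 2.5]
width: 0.001
```

```bash
python3 -c "
from h import *
st();snap('side','s7');foot('s7')"
```

```text
t 7.50 along 0.0163 lat 0.5040 z 0.0828 | F along -3.8 lat 1.4 z 2.5 tau [ 0.39 -0.21  0.03]
leg by foot 0.0354
```

Request:
apply_moves(targets=[{"dx": -0.04, "dy": 0, "dz": 0, "wx": 0, "wy": 0, "wz": 0, "jaw": 0}, {"dx": -0.04, "dy": 0, "dz": 0, "wx": 0, "wy": 0, "wz": 0, "jaw": 0}])

```text
time: 7.75
tool_pos: [0.4974, -0.083, 0.0828]
tcp_rot: [2.361, 2.072, 0.0]
wrist_force: [1.8, 2.3, 1.9]
width: -0.0
```

Request:
apply_moves(targets=[{"dx": -0.04, "dy": 0, "dz": 0, "wx": 0, "wy": 0, "wz": 0, "jaw": 0}, {"dx": -0.04, "dy": 0, "dz": 0, "wx": 0, "wy": 0, "wz": 0, "jaw": 0}])

```text
time: 7.95
tool_pos: [0.4971, -0.0854, 0.0828]
tcp_rot: [-2.361, -2.072, -0.0]
wrist_force: [2.1, 2.6, 1.5]
width: -0.002
```

Request:
apply_moves(targets=[{"dx": -0.04, "dy": 0, "dz": 0, "wx": 0, "wy": 0, "wz": 0, "jaw": 0}, {"dx": -0.04, "dy": 0, "dz": 0, "wx": 0, "wy": 0, "wz": 0, "jaw": 0}])

```text
time: 8.15
tool_pos: [0.4968, -0.0878, 0.0828]
tcp_rot: [2.361, 2.072, 0.0]
wrist_force: [1.4, 2.2, 0.8]
width: 0.0
```

Request:
apply_moves(targets=[{"dx": -0.04, "dy": 0, "dz": 0, "wx": 0, "wy": 0, "wz": 0, "jaw": 0}, {"dx": -0.04, "dy": 0, "dz": 0, "wx": 0, "wy": 0, "wz": 0, "jaw": 0}])

```text
time: 8.35
tool_pos: [0.4965, -0.0902, 0.0828]
tcp_rot: [2.362, 2.072, 0.0]
wrist_force: [2.0, 3.1, 1.1]
width: -0.003
```

```bash
python3 -c "
from h import *
st();snap('side','s8');foot('s8')"
```

```text
t 8.35 along 0.0259 lat 0.5040 z 0.0828 | F along -3.4 lat 1.5 z 1.1 tau [ 0.45 -0.29  0.02]
leg by foot 0.0447
```

Request:
apply_moves(targets=[{"dx": -0.04, "dy": 0, "dz": 0, "wx": 0, "wy": 0, "wz": 0, "jaw": 0}, {"dx": -0.04, "dy": 0, "dz": 0, "wx": 0, "wy": 0, "wz": 0, "jaw": 0}])

```text
time: 8.6
tool_pos: [0.4962, -0.0925, 0.0828]
tcp_rot: [2.361, 2.072, 0.0]
wrist_force: [3.0, 3.4, 1.5]
width: -0.0
```

Request:
apply_moves(targets=[{"dx": -0.04, "dy": 0, "dz": 0, "wx": 0, "wy": 0, "wz": 0, "jaw": 0}, {"dx": -0.04, "dy": 0, "dz": 0, "wx": 0, "wy": 0, "wz": 0, "jaw": 0}])

```text
time: 8.8
tool_pos: [0.4959, -0.0949, 0.0828]
tcp_rot: [2.361, 2.072, 0.0]
wrist_force: [2.5, 2.3, 1.3]
width: 0.002
```

Request:
apply_moves(targets=[{"dx": -0.04, "dy": 0, "dz": 0, "wx": 0, "wy": 0, "wz": 0, "jaw": 0}, {"dx": -0.04, "dy": 0, "dz": 0, "wx": 0, "wy": 0, "wz": 0, "jaw": 0}])

```text
time: 9.0
tool_pos: [0.4954, -0.0975, 0.0828]
tcp_rot: [-2.361, -2.072, 0.001]
wrist_force: [0.1, 1.3, -1.1]
width: 0.002
```

```bash
python3 -c "
from h import *
st();snap('side','s9');foot('s9');snap('scene','c9')
a=load('s8')['color'][140:240,190:300,::-1];b=load('s9')['color'][140:240,190:300,::-1]
cv2.imwrite('pics/s9c.png',cv2.resize(np.hstack([a,b]),None,fx=3.5,fy=3.5,interpolation=cv2.INTER_CUBIC));st()"
```

```text
t 9.00 along 0.0333 lat 0.5038 z 0.0828 | F along -1.2 lat -0.1 z -1.1 tau [ 0.21 -0.11  0.01]
leg by foot 0.0519
t 9.10 along 0.0335 lat 0.5034 z 0.0825 | F along -0.0 lat -0.5 z 0.5 tau [ 0.1  -0.02 -0.01]
```

View pics/s9c.png

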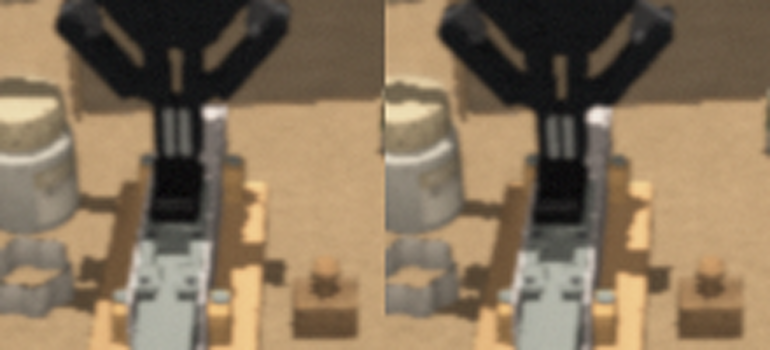

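Request:
apply_moves(targets=[{"dx": 0.06, "dy": 0, "dz": 0, "wx": 0, "wy": 0, "wz": 0, "jaw": 0}, {"dx": 0, "dy": 0, "dz": 0.1, "wx": 0, "wy": 0, "wz": 0, "jaw": 0}, {"dx": 0, "dy": 0, "dz": 0.08, "wx": 0, "wy": 0, "wz": 0, "jaw": 0}, {"dx": 0, "dy": 0, "dz": 0, "wx": 0, "wy": 0, "wz": 0, "jaw": 0}])

```text
time: 9.5
tool_pos: [0.4956, -0.0956, 0.0773]
tcp_rot: [-2.361, -2.072, 0.001]
wrist_force: [-2.0, -1.6, 5.0]
width: -0.001
```

```bash
python3 -c "
from h import *
st()"
```

```text
t 9.50 along 0.0314 lat 0.5037 z 0.0773 | F along 1.8 lat -1.8 z 5.0 tau [-0.03  0.24 -0.04]
```

Request:
apply_moves(targets=[{"dx": 0, "dy": 0, "dz": -0.03, "wx": 0, "wy": 0, "wz": 0, "jaw": 0}, {"dx": 0, "dy": 0, "dz": 0, "wx": 0, "wy": 0, "wz": 0, "jaw": 0}])

```text
time: 9.7
tool_pos: [0.4955, -0.0956, 0.0785]
tcp_rot: [-2.361, -2.072, 0.001]
wrist_force: [-1.4, -1.1, 3.5]
width: -0.0
```

Request:
apply_moves(targets=[{"dx": 0, "dy": 0, "dz": -0.02, "wx": 0, "wy": 0, "wz": 0, "jaw": 0}, {"dx": 0, "dy": 0, "dz": 0, "wx": 0, "wy": 0, "wz": 0, "jaw": 0}])

```text
time: 9.9
tool_pos: [0.4955, -0.0956, 0.0789]
tcp_rot: [-2.361, -2.072, 0.001]
wrist_force: [-1.5, -1.9, 4.2]
width: 0.0
```

Request:
apply_moves(targets=[{"dx": 0, "dy": 0, "dz": -0.02, "wx": 0, "wy": 0, "wz": 0, "jaw": 0}, {"dx": 0, "dy": 0, "dz": 0, "wx": 0, "wy": 0, "wz": 0, "jaw": 0}])

```text
time: 10.1
tool_pos: [0.4956, -0.0955, 0.0795]
tcp_rot: [-2.361, -2.072, 0.0]
wrist_force: [-1.9, -1.3, 3.7]
width: 0.006
```

Request:
apply_moves(targets=[{"dx": 0, "dy": 0, "dz": -0.1, "wx": 0, "wy": 0, "wz": 0, "jaw": 0}, {"dx": 0.1, "dy": 0, "dz": -0.3, "wx": 0, "wy": 0, "wz": 0, "jaw": 0}, {"dx": 0.2, "dy": 0, "dz": -0.9, "wx": 0, "wy": 0, "wz": 0, "jaw": 0}, {"dx": 0.2, "dy": 0, "dz": -1, "wx": 0, "wy": 0, "wz": 0, "jaw": 0}, {"dx": 0.2, "dy": 0, "dz": -1, "wx": 0, "wy": 0, "wz": 0, "jaw": 0}])

```text
time: 10.6
tool_pos: [0.4984, -0.074, 0.1797]
tcp_rot: [-2.361, -2.072, -0.0]
wrist_force: [0.1, -0.7, 0.2]
width: 0.001
```

Request:
apply_moves(targets=[{"dx": 0.2, "dy": 0, "dz": -1, "wx": 0, "wy": 0, "wz": 0, "jaw": 0}, {"dx": 0.2, "dy": 0, "dz": -0.5, "wx": 0, "wy": 0, "wz": 0, "jaw": 0}, {"dx": 0, "dy": 0, "dz": 0, "wx": 0, "wy": 0, "wz": 0, "jaw": 0}])

```text
time: 10.9
tool_pos: [0.5021, -0.0622, 0.2265]
tcp_rot: [2.357, 2.07, 0.006]
wrist_force: [1.8, 0.1, -0.1]
width: 0.005
```

```bash
python3 -c "
from h import *
st();snap('wrist','w10')
snap('side','s10');foot('s10')
c=load('w10')
v,u=np.mgrid[100:300,200:310];uv=np.c_[u.ravel(),v.ravel()];P=depth(c,uv);col=c['color'][uv[:,1],uv[:,0]].astype(int)
D=np.array([-.128,-.9918]);L=np.array([.9918,-.128])
s=P[:,:2]@D;l=P[:,:2]@L
k=(abs(l-.503)<.018)&(s>.0)&(s<.09)
for nm,m in (('pad',k&(P[:,2]>.072)&(P[:,2]<.088)),('top',k&(P[:,2]>.092)&(P[:,2]<.11)),('tube',k&(abs(P[:,2]-.06)<.004))):
  print(nm,m.sum(),s[m].min(),s[m].max(),np.median(P[m,2]))
"
```

```text
t 10.90 along -0.0026 lat 0.5059 z 0.2265 | F along -0.3 lat 1.8 z -0.1 tau [-0.03  0.    0.03]
leg by foot 0.0526
pad 631 0.021589604507986474 0.07031351089857238 0.08018143318966281
top 199 0.04334782411677796 0.05231057140306586 0.09738667863134653
tube 747 1.263752489792594e-05 0.07868250654950894 0.060701521224527044
```

View pics/w10.png

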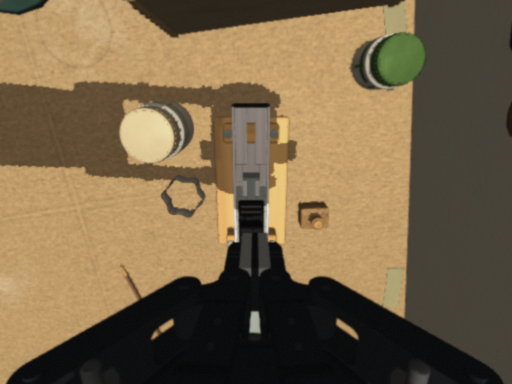

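```bash
python3 -c "
from h import *
print(job.finish_job())"
```

```text
the job is handed in; nothing more can be done
None
```

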